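# Turn the handheld terminal over onto its charging pad

## Task

In the mobile lab van a handheld terminal lies screen down on the desk, in front of the raised charging pad. Push it up against the pad's front edge, tip it up on end there (the round studs on its sides, near the end away from the pad, make a good pivot to hold it by) and on over, so that it finally lies screen up, flat and square on the middle of the pad, and let go of it. Leave the other terminal, which lies screen up on the desk, where it is.

Things in the scene. Friction and masses are not known exactly. Their poses are not given: they have to be found in the camera images.
- terminal_mid (a point): Centre of the terminal to turn over: grey slab 100 mm long (x), 52 wide (y), 16 thick (z), 0.16 kg; z points out of its back, the dark screen is on -z. Starts screen down, +x end towards the pad's front edge, 10 to 60 mm off, up to 12 degrees askew. Round studs stand 4 mm out of both sides 37 mm towards -x, half-way up: pinched there (60 mm over both) it swings freely between the fingers.
- pad_mid (a point): Middle of the charging pad's top: a flat white block fixed to the desk, top 18 mm above the desk, 150 mm long (x), 110 wide (y). x points from the front edge, where the terminal lies, to the rear; z up. The front edge, 75 mm before this point (-x), is an upright face rising from the desk: the fence. From 75 to 100 mm past this point a cross bar stands 8 mm above the top.
- spare_mid (a point): Centre of the other terminal, same size and look but lying screen up on the desk, on the side of the pad away from the robot: not to be moved. x along its length, z up.

How it is judged (in metres and radians):
On the way:
1. the terminal stands on end against the pad's front edge (within 30 degrees of upright, its lower end on the desk, its centre within 35 mm of the edge) (angle between terminal_mid's own z axis and vertical between 1.05 and 2.1 rad and height (world z) of terminal_mid below 0.075 m and x of terminal_mid in the frame of pad_mid between -0.11 and -0.04 m), for 0.1 s.
At the end, for the whole second after the job is handed in: The terminal lies at rest, screen up and flat (within 10 degrees) on the charging pad, its centre within 25 mm of the middle of the pad and its length within 15 degrees of the pad's length (angle between terminal_mid's own z axis and vertical above 2.97 rad and horizontal distance between terminal_mid and pad_mid below 0.025 m and angle between the x axis of terminal_mid and the x axis of pad_mid, either way round below 0.26 rad and z of terminal_mid in the frame of pad_mid below 0.014 m and linear speed of terminal below 0.02 m/s); the robot touches nothing.
It fails at once if the other terminal is moved by more than 25 mm (distance of spare_mid from where it was at the start of the episode above 0.025 m).
It also fails if it takes over 45 s, if anything falls off the work surface, if the arm or the gripper's body presses on something with over 40 N, if the wrist force passes 120 N, or if a joint passes its speed limit or range.

## Robot

A 6-joint arm with a two-finger parallel gripper is mounted at the origin on the work surface. World frame = base frame: x ahead of the robot, y to its left, z up, the work surface at z = 0. Lengths are in mm, angles in degrees, forces in N, time in s.
With the tool pointing down it reaches from about 300 to 850 mm from the base axis. Payload 4.2 kg.
Tool frame: the origin (TCP) lies at the very end of the fingers, on their centre line; the grasp point (between the pads) lies 19 mm behind it (env.grasp_offset is the distance from the TCP to the grasp point, in mm); z points along the fingers, y is the line along which they close (so a half turn about z gives the same grasp; the last joint's range is limited). The gripper opens to 91 mm and grips with 3 to 60 N. Pads are 32 mm wide; open, the fingers measure 118 mm over their backs; the gripper's body (76 mm by 178 mm) begins 60 mm behind the grasp point.
Start: joints at [66.349, 18.312, 89.639, -0, 72.044, -1.146], TCP at [220.1, 531.224, 213.976] pointing down, gripper open.
Joint ranges: [-177.97, 177.97], [-48.28, 115.42], [12.27, 149.76], [-77.06, 257.06], [2.81, 150.46], [-146.56, 146.56]. Speed limits (degrees/s): [147.25, 147.25, 180, 180, 180, 180].

## Interface

Orientations are given as [roll, pitch, yaw] about the fixed x, y, z axes, in that order (R = Rz(yaw) Ry(pitch) Rx(roll)).
In Python, from workcell import env gives the robot as it stands. The module is installed in compiled form; this text tells all that it offers.
- The arm moves only by the tool send_rows, never from a script. Its argument "motion" is a list of rows, each an object of numbers: "tx", "ty", "tz": the shift along the tool's x, y, z in units of 500 mm (1.0 is 500 mm); "rx", "ry", "rz": the turn, a rotation vector about the tool's x, y, z in units of 30 degrees (1.0 is 30 degrees); "gripper": the closure, from -1 (fully open) to 1 (shut). In form: [{"tx": .., "ty": .., "tz": .., "rx": .., "ry": .., "rz": .., "gripper": ..}, ...]. A call has 1 to 12 rows; each row shifts and turns the commanded pose from where the row before left it, along the tool's axes as they then stand; what a row does not reach is not made up. A row lasts 1/8 s, in which the tool goes at most 62.5 mm and 10.7 degrees, less where a joint would pass 70% of its speed; a pose out of reach is approached as far as the arm can. A call with a number of a shift or a turn outside -1 to 1 is refused whole. A call with a gripper value outside its range is refused whole. The fingers move at their own pace and stop on an object; "grip_force" is the grip in N (left out, the last holds). Time passes only in rows, so rows that do not move let the fingers close. It gives the time, the measured TCP pose, the force, the opening and the grip force at its end, in the units of the state.
- env.state(): the state, without advancing time (a new reading comes with each control period).
- env.grab_frame(name): name is "scene" or "top" or "wrist"; returns a dict with "frame" (480x640x3 uint8, red, green, blue), "vertical_fov" (degrees; the focal length in pixels is half the picture's height over the tangent of half this angle, whatever the lens; pixels are square), "cx", "cy" (the principal point, pixels), "k1" (the pictures are not rectified: a ray, as slopes to the right and down, at radius r is drawn at 1 + k1 r^2 times it, then the intrinsics apply), "rvec" (rotation vector, rad) and "tvec" (3), from world to camera coordinates, as OpenCV has them; the wrist camera has in their place "T_tool_cam" (4x4, takes a point from camera to tool coordinates, whose origin is the TCP and whose axes are the flange's). Camera axes: x right, y down, z forward; pixel columns grow to the right and rows downward; lengths in mm; the calibration is good to about 2 mm. A picture is of the moment at which its call begins: read the wrist's pose just before it. There is no depth.
- env.job_done(): hands the job in; it is judged then, once.
The state is a dict: "time_s": time; "qpos": joint angles; "qvel": joint speeds; "effort": joint torques, N m; "ee_pos": TCP position; "ee_rot": TCP orientation; "force": force on the tool from outside, world axes, zero at the start; "torque": the same for the moment, N m; "gripper_width": finger opening in mm; "gripper_force": force on a finger pad.
Only numpy, scipy, OpenCV 4.12 (cv2) and the standard library are available. Lean on these libraries where they do the work, as an engineer would, in place of code of your own. Each camera call takes 0.05 s, during which the arm holds its last target. There are 200 camera calls.

## Working session

There is one attempt and no reset: what is moved stays moved. The work goes in short steps, Python scripts to look and compute and a tool call to move; the robot and the scene stay as the last step left them, time stands still between calls to the robot, and variables do not carry over. Pictures are saved under pics/ and viewed, at most 10 in all, crops included, and the job is handed in when it is done.

Besides the shell and the picture viewer there is one more tool, called in YAML: its name, and indented under it one key for each argument. send_rows: Moves the arm, as the interface text tells. Shifts and turns lie within -1 to 1; 1 stands for 500 mm of shift or 30 degrees of turn. Its arguments: {"type":"object","properties":{"motion":{"type":"array"},"grip_force":{"type":"number"}},"required":["motion"]}

```bash
mkdir -p pics; python3 - <<'E'
from workcell import env
import cv2
for n in("scene","top"):
    f=env.grab_frame(n); cv2.imwrite(f"pics/{n}0.png",f["frame"][:,:,::-1])
    print(n,{k:v for k,v in f.items() if k!="frame"})
print(env.state(), env.grasp_offset)
E
```

```text
scene {'vertical_fov': 57.9550036580477, 'cx': 321.11472478122624, 'cy': 236.33614889513612, 'k1': -0.08490060880623466, 'rvec': array([ 1.10627591,  2.41543221, -0.94671968]), 'tvec': array([ 356.61832556, -346.66594559, 1049.49981809])}
top {'vertical_fov': 49.315636785768014, 'cx': 312.8156512983945, 'cy': 238.79169962889935, 'k1': -0.13251090647696312, 'rvec': array([ 1.90462476, -2.30658228,  0.26040843]), 'tvec': array([151.34824818, 619.65174529, 567.40755438])}
{'time_s': 0.1, 'qpos': array([ 6.63489892e+01,  1.83500453e+01,  8.96993301e+01, -9.14877094e-04,
        7.20440640e+01, -1.14629644e+00]), 'qvel': array([ 0.01840566, -0.11699952, -0.0955563 , -0.01573485,  0.01348903,
        0.0020388 ]), 'effort': array([ 1.53326771e-03, -4.13336742e+01, -2.32508290e+01,  7.31306942e-02,
        4.22820286e-02, -5.68425639e-05]), 'ee_pos': array([219.91386546, 530.7976949 , 213.18421309]), 'ee_rot': array([-1.79906562e+02, -9.99601844e-04,  1.57495568e+02]), 'force': array([ 0.64849441,  0.08650621, -0.41690926]), 'torque': array([-0.02052295,  0.04569078, -0.00764731]), 'gripper_force': 0.0, 'gripper_width': 91.5051917240659} 18.8
```

View pics/top0.png

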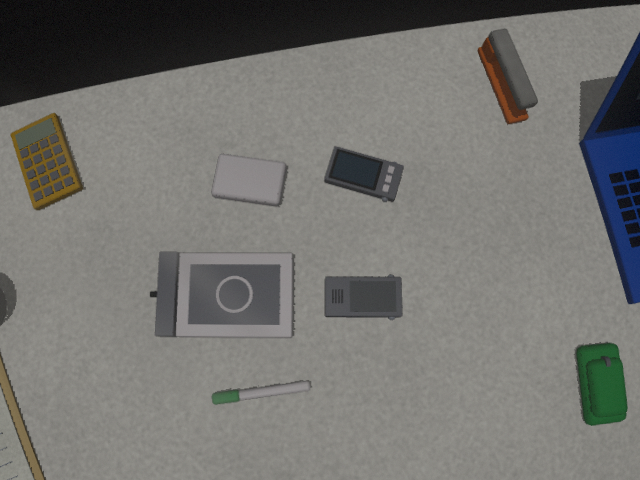

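View pics/scene0.png

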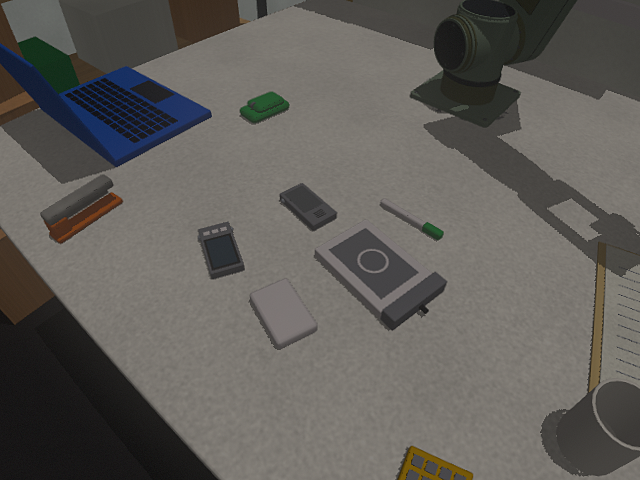

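The top view shows the target terminal, screen down, at about (363,297), with its studs near (390,317). The pad is at about (235,294), with its cross bar at columns 157–178. The spare is at (363,174).

```bash
cat > h.py <<'E'
import numpy as np, cv2
from scipy.spatial.transform import Rotation as Rn
def cam(f, tool=None):
    h=f["frame"].shape[0]; fl=h/2/np.tan(np.radians(f["vertical_fov"]/2))
    K=np.array([[fl,0,f["cx"]],[0,fl,f["cy"]],[0,0,1]]); D=np.array([f["k1"],0,0,0,0.])
    if tool is not None:
        T=np.eye(4); T[:3,:3]=Rn.from_euler("xyz",tool["ee_rot"],degrees=True).as_matrix(); T[:3,3]=tool["ee_pos"]
        W=T@f["T_tool_cam"]; return K,D,W[:3,:3],W[:3,3]
    R=cv2.Rodrigues(f["rvec"])[0]; return K,D,R.T,-R.T@f["tvec"]
def cast(c,px,z):
    K,D,R,o=c
    p=cv2.undistortPoints(np.array(px,float).reshape(-1,1,2),K,D)[:,0]
    d=np.c_[p,np.ones(len(p))]@R.T
    return o+d*((z-o[2])/d[:,2])[:,None]
def proj(c,P):
    K,D,R,o=c
    return cv2.projectPoints(np.array(P,float).reshape(-1,3),cv2.Rodrigues(R.T)[0],-R.T@o,K,D)[0][:,0]
E
python3 - <<'E'
from h import *
from workcell import env
f=env.grab_frame("top"); c=cam(f); print("cam",c[3].round())
g=cv2.cvtColor(f["frame"],cv2.COLOR_RGB2GRAY)
print("row295",g[295,140:420:2].tolist())
print("col363",g[265:330,363].tolist()); print("col285",g[244:344,285].tolist())
print("termcorn",cast(c,[(325,277),(401,276),(402,317),(325,317)],16).round(1).tolist())
print("pad top front corners, rear bar",cast(c,[(293.5,252.5),(292,336),(178,252),(177,336)],18).round(1).tolist())
print("spare",cast(c,[(335,148),(404,163),(393,199),(325,182)],16).round(1).tolist())
# contour of terminal
m=((g<115)&(g>0)).astype(np.uint8); m[:,:310]=0;m[:,420:]=0;m[:255]=0;m[340:]=0
m=cv2.morphologyEx(m,cv2.MORPH_OPEN,np.ones((11,11)))
ct=max(cv2.findContours(m,0,1)[0],key=cv2.contourArea)
print(cv2.minAreaRect(ct)); w=cast(c,ct[:,0],16)[:,:2].astype(np.float32); print("world rect",cv2.minAreaRect(w))
f=env.grab_frame("scene"); c=cam(f)
print("scene pad bits", cast(c,[(316,250),(367,229)],18).round(1).tolist(), cast(c,[(280,191),(301,184),(336,213),(315,223)],16).round(1).tolist())
E
```

```text
cam [500.  60. 690.]
row295 [137, 137, 134, 137, 132, 37, 41, 40, 47, 81, 80, 81, 82, 82, 81, 82, 83, 71, 44, 138, 140, 140, 142, 142, 131, 85, 83, 85, 84, 85, 85, 89, 87, 91, 89, 89, 89, 91, 134, 133, 92, 91, 93, 91, 89, 90, 89, 87, 88, 88, 87, 86, 83, 86, 85, 140, 115, 84, 84, 86, 83, 85, 85, 82, 85, 82, 83, 83, 84, 83, 131, 143, 143, 143, 144, 141, 90, 92, 134, 133, 135, 134, 136, 132, 134, 136, 132, 129, 130, 131, 132, 135, 105, 80, 83, 82, 56, 79, 63, 58, 79, 55, 80, 81, 82, 70, 69, 66, 67, 67, 70, 68, 67, 69, 68, 67, 70, 68, 66, 67, 65, 64, 67, 68, 66, 66, 68, 68, 76, 81, 78, 138, 137, 134, 139, 141, 143, 140, 138, 139]
col363 [130, 132, 134, 137, 138, 136, 136, 136, 137, 137, 140, 105, 79, 78, 79, 80, 69, 67, 67, 66, 68, 67, 66, 68, 67, 68, 68, 67, 68, 68, 67, 68, 67, 67, 67, 69, 69, 68, 68, 68, 66, 70, 66, 66, 70, 70, 68, 82, 83, 83, 76, 58, 90, 136, 138, 137, 137, 136, 138, 141, 143, 143, 141, 137, 136]
col285 [133, 132, 132, 132, 133, 134, 135, 134, 114, 125, 139, 141, 141, 141, 141, 140, 141, 139, 139, 140, 141, 141, 141, 142, 142, 142, 141, 141, 141, 140, 141, 141, 141, 1
[... 289 characters left out ...]
143, 133, 107, 121, 136, 137, 136, 134, 133]
termcorn [[595.8, 23.1, 16.0], [578.1, -74.7, 16.0], [525.8, -64.2, 16.0], [545.0, 33.1, 16.0]]
pad top front corners, rear bar [[635.1, 57.4, 18.0], [529.1, 79.0, 18.0], [664.4, 207.2, 18.0], [555.9, 223.9, 18.0]]
spare [[769.3, -25.5, 16.0], [730.1, -114.5, 16.0], [682.4, -87.8, 16.0], [723.2, -2.2, 16.0]]
((362.9999694824219, 296.4999694824219), (77.99998474121094, 40.99999237060547), -0.0)
world rect ((561.6441650390625, -20.283802032470703), (100.8795166015625, 53.274505615234375), 78.82572937011719)
scene pad bits [[637.0, 63.9, 18.0], [547.9, 96.6, 18.0]] [[572.2, -77.1, 16.0], [533.3, -62.0, 16.0], [550.4, 33.6, 16.0], [591.8, 22.6, 16.0]]
```

send_rows:
  motion:
    - {"rz": 0.327, "gripper": -1}
    - {"rz": 0.327}
    - {"rz": 0.327}
    - {"rz": 0.327}
    - {"rz": 0.327}
    - {"rz": 0.327}
    - {"rz": 0.327}
    - {"rz": 0.327}

```text
invalid input at $.motion[0]: expected keys tx, ty, tz, rx, ry, rz, gripper
```

send_rows:
  motion:
    - {"tx": -0.0855, "ty": 0.0734}
    - {"tx": -0.0855, "ty": 0.0734}
    - {"tx": -0.0855, "ty": 0.0734}
    - {"tx": -0.0855, "ty": 0.0734}
    - {"tx": -0.0855, "ty": 0.0734}
    - {"tx": -0.0855, "ty": 0.0734}
    - {"tx": -0.0855, "ty": 0.0734}
    - {"tx": -0.0855, "ty": 0.0734}
    - {"tx": -0.0855, "ty": 0.0734}
    - {"tx": -0.0855, "ty": 0.0734}
    - {"tx": -0.0855, "ty": 0.0734}
    - {"tx": -0.0855, "ty": 0.0734}

```text
invalid input at $.motion[0]: expected keys tx, ty, tz, rx, ry, rz, gripper
```

```bash
python3 - <<'E'
from h import *
from workcell import env
s=env.state(); f=env.grab_frame("wrist"); cv2.imwrite("pics/w1.png",f["frame"][:,:,::-1])
print(s["time_s"],s["ee_pos"],s["ee_rot"],s["force"]); c=cam(f,s); print(c[3].round())
print(proj(c,[[554.3,-56.8,16],[561.4,-20.5,16]]))
E
```

```text
0.2 [219.9635327  530.95150442 213.46109079] [-1.79941670e+02 -1.89626397e-03  1.57494656e+02] [-0.78065855 -0.34251538  0.46285021]
[155. 559. 385.]
[[ 22.12271576 595.95518439]
 [ 43.29158562 596.97470773]]
```

View pics/w1.png

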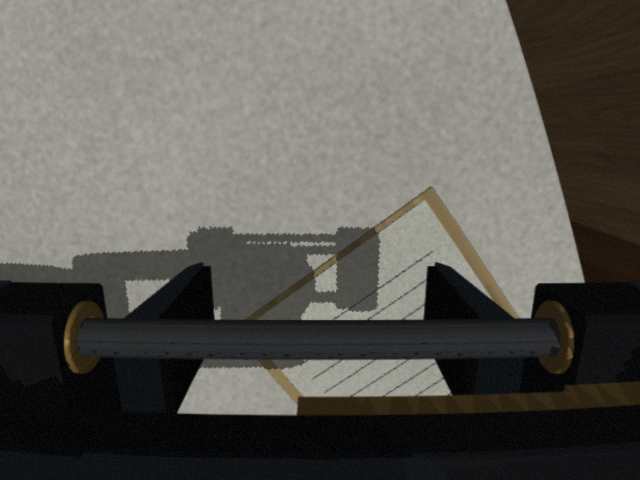

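The move was refused because every row needs all seven keys. The picture shows only the fingers at columns 200 and 430 above the paper, from the start pose. I'll resend with complete rows.

send_rows:
  motion:
    - {"tx": 0, "ty": 0, "tz": 0, "rx": 0, "ry": 0, "rz": 0.327, "gripper": -1}
    - {"tx": 0, "ty": 0, "tz": 0, "rx": 0, "ry": 0, "rz": 0.327, "gripper": -1}
    - {"tx": 0, "ty": 0, "tz": 0, "rx": 0, "ry": 0, "rz": 0.327, "gripper": -1}
    - {"tx": 0, "ty": 0, "tz": 0, "rx": 0, "ry": 0, "rz": 0.327, "gripper": -1}
    - {"tx": 0, "ty": 0, "tz": 0, "rx": 0, "ry": 0, "rz": 0.327, "gripper": -1}
    - {"tx": 0, "ty": 0, "tz": 0, "rx": 0, "ry": 0, "rz": 0.327, "gripper": -1}
    - {"tx": 0, "ty": 0, "tz": 0, "rx": 0, "ry": 0, "rz": 0.327, "gripper": -1}
    - {"tx": 0, "ty": 0, "tz": 0, "rx": 0, "ry": 0, "rz": 0.327, "gripper": -1}

```text
time_s: 1.25
ee_pos: [220.0, 531.1, 213.8]
ee_rot: [-180.0, 0.0, 78.7]
force: [-0.3, 0.9, -0.3]
gripper_width: 91.5
gripper_force: 0.0
```

send_rows:
  motion:
    - {"tx": -0.0855, "ty": 0.0734, "tz": 0, "rx": 0, "ry": 0, "rz": 0, "gripper": -1}
    - {"tx": -0.0855, "ty": 0.0734, "tz": 0, "rx": 0, "ry": 0, "rz": 0, "gripper": -1}
    - {"tx": -0.0855, "ty": 0.0734, "tz": 0, "rx": 0, "ry": 0, "rz": 0, "gripper": -1}
    - {"tx": -0.0855, "ty": 0.0734, "tz": 0, "rx": 0, "ry": 0, "rz": 0, "gripper": -1}
    - {"tx": -0.0855, "ty": 0.0734, "tz": 0, "rx": 0, "ry": 0, "rz": 0, "gripper": -1}
    - {"tx": -0.0855, "ty": 0.0734, "tz": 0, "rx": 0, "ry": 0, "rz": 0, "gripper": -1}
    - {"tx": -0.0855, "ty": 0.0734, "tz": 0, "rx": 0, "ry": 0, "rz": 0, "gripper": -1}
    - {"tx": -0.0855, "ty": 0.0734, "tz": 0, "rx": 0, "ry": 0, "rz": 0, "gripper": -1}
    - {"tx": -0.0855, "ty": 0.0734, "tz": 0, "rx": 0, "ry": 0, "rz": 0, "gripper": -1}
    - {"tx": -0.0855, "ty": 0.0734, "tz": 0, "rx": 0, "ry": 0, "rz": 0, "gripper": -1}
    - {"tx": -0.0855, "ty": 0.0734, "tz": 0, "rx": 0, "ry": 0, "rz": 0, "gripper": -1}
    - {"tx": -0.0855, "ty": 0.0734, "tz": 0, "rx": 0, "ry": 0, "rz": 0, "gripper": -1}

```text
time_s: 2.75
ee_pos: [555.4, -58.1, 213.9]
ee_rot: [180.0, -0.0, 79.0]
force: [0.6, 0.9, 0.4]
gripper_width: 91.1
gripper_force: 0.0
```

```bash
python3 - <<'E'
from h import *
from workcell import env
s=env.state(); f=env.grab_frame("wrist"); cv2.imwrite("pics/w2.png",f["frame"][:,:,::-1])
print(s["time_s"],s["ee_pos"],s["ee_rot"],s["force"],s["qpos"]); c=cam(f,s); print(c[3].round())
print(proj(c,[[554.3,-56.8,16],[561.4,-20.5,16],[582.1,68.2,18]]))
E
```

```text
2.75 [555.3572401  -58.07954376 213.93846758] [ 1.79988719e+02 -2.04876733e-02  7.89931289e+01] [0.60095986 0.88141887 0.41300949] [-7.16224912e+00  1.68092868e+01  9.18386246e+01  2.07774356e-02
  7.13394607e+01  3.83797821e+00]
[568.  11. 385.]
[[318.43186538 214.60839977]
 [318.45246107 172.30474499]
 [322.54571466  60.68322513]]
```

View pics/w2.png

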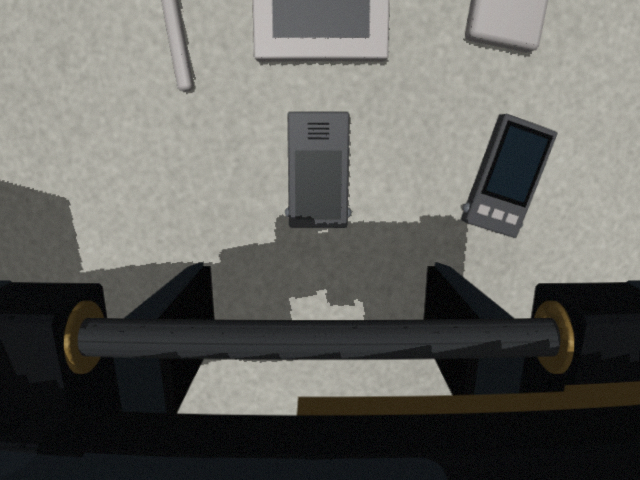

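The terminal spans columns 288–350 and rows 112–227, with a stud at (288,213). That agrees with the estimate to about 2 mm. Next I'll descend over the studs.

send_rows:
  motion:
    - {"tx": 0.006, "ty": -0.0026, "tz": 0.07, "rx": 0, "ry": 0, "rz": 0, "gripper": -1}
    - {"tx": 0, "ty": 0, "tz": 0.07, "rx": 0, "ry": 0, "rz": 0, "gripper": -1}
    - {"tx": 0, "ty": 0, "tz": 0.07, "rx": 0, "ry": 0, "rz": 0, "gripper": -1}
    - {"tx": 0, "ty": 0, "tz": 0.07, "rx": 0, "ry": 0, "rz": 0, "gripper": -1}
    - {"tx": 0, "ty": 0, "tz": 0.07, "rx": 0, "ry": 0, "rz": 0, "gripper": -1}
    - {"tx": 0, "ty": 0, "tz": 0.04, "rx": 0, "ry": 0, "rz": 0, "gripper": -1}
    - {"tx": 0, "ty": 0, "tz": 0.02, "rx": 0, "ry": 0, "rz": 0, "gripper": -1}
    - {"tx": 0, "ty": 0, "tz": 0.01, "rx": 0, "ry": 0, "rz": 0, "gripper": -1}
    - {"tx": 0, "ty": 0, "tz": 0, "rx": 0, "ry": 0, "rz": 0, "gripper": -1}

```text
time_s: 3.92
ee_pos: [554.3, -53.1, 4.3]
ee_rot: [180.0, -0.0, 79.0]
force: [0.5, -0.3, 0.4]
gripper_width: 91.3
gripper_force: 0.0
```

send_rows:
  motion:
    - {"tx": 0, "ty": 0, "tz": 0, "rx": 0, "ry": 0, "rz": 0, "gripper": 1}
    - {"tx": 0, "ty": 0, "tz": 0, "rx": 0, "ry": 0, "rz": 0, "gripper": 1}
    - {"tx": 0, "ty": 0, "tz": 0, "rx": 0, "ry": 0, "rz": 0, "gripper": 1}
    - {"tx": 0, "ty": 0, "tz": 0, "rx": 0, "ry": 0, "rz": 0, "gripper": 1}
    - {"tx": 0, "ty": 0, "tz": 0, "rx": 0, "ry": 0, "rz": 0, "gripper": 1}
    - {"tx": 0, "ty": 0, "tz": 0, "rx": 0, "ry": 0, "rz": 0, "gripper": 1}
  grip_force: 12

```text
time_s: 4.68
ee_pos: [554.3, -53.2, 4.2]
ee_rot: [179.9, -0.0, 79.0]
force: [0.7, -0.4, 2.7]
gripper_width: 58.0
gripper_force: 12.0
```

send_rows:
  motion:
    - {"tx": 0.012, "ty": 0, "tz": 0, "rx": 0, "ry": 0, "rz": 0, "gripper": 1}
    - {"tx": 0.012, "ty": 0, "tz": 0, "rx": 0, "ry": 0, "rz": 0, "gripper": 1}
    - {"tx": 0.012, "ty": 0, "tz": 0, "rx": 0, "ry": 0, "rz": 0, "gripper": 1}
    - {"tx": 0.012, "ty": 0, "tz": 0, "rx": 0, "ry": 0, "rz": 0, "gripper": 1}
    - {"tx": 0.012, "ty": 0, "tz": 0, "rx": 0, "ry": 0, "rz": 0, "gripper": 1}
    - {"tx": 0.008, "ty": 0, "tz": 0, "rx": 0, "ry": 0, "rz": 0, "gripper": 1}
    - {"tx": 0.004, "ty": 0, "tz": 0, "rx": 0, "ry": 0, "rz": 0, "gripper": 1}
    - {"tx": 0, "ty": 0, "tz": 0, "rx": 0, "ry": 0, "rz": 0, "gripper": 1}

```text
time_s: 5.68
ee_pos: [561.0, -17.3, 4.1]
ee_rot: [180.0, -0.0, 79.0]
force: [-1.4, -2.7, 4.4]
gripper_width: 57.9
gripper_force: 12.0
```

send_rows:
  motion:
    - {"tx": 0.004, "ty": 0, "tz": 0, "rx": 0, "ry": 0, "rz": 0, "gripper": 1}
    - {"tx": 0, "ty": 0, "tz": 0, "rx": 0, "ry": 0, "rz": 0, "gripper": 1}

```text
time_s: 5.92
ee_pos: [561.3, -15.5, 4.1]
ee_rot: [180.0, 0.0, 79.0]
force: [-1.1, -4.3, 6.0]
gripper_width: 58.5
gripper_force: 12.0
```

```bash
python3 - <<'E'
from h import *
from workcell import env
s=env.state(); f=env.grab_frame("wrist"); cv2.imwrite("pics/w3.png",f["frame"][:,:,::-1])
print(s["time_s"],s["ee_pos"],s["force"]); c=cam(f,s)
print("proj pad front, corners",proj(c,[[582.1,68.2,18],[635.1,57.4,18],[529.1,79,18]]).round())
E
```

```text
5.925 [561.30916231 -15.47863377   4.12893007] [-1.1332111  -4.25145856  5.97905212]
proj pad front, corners [[334.  89.]
 [485.  92.]
 [182.  89.]]
```

View pics/w3.png

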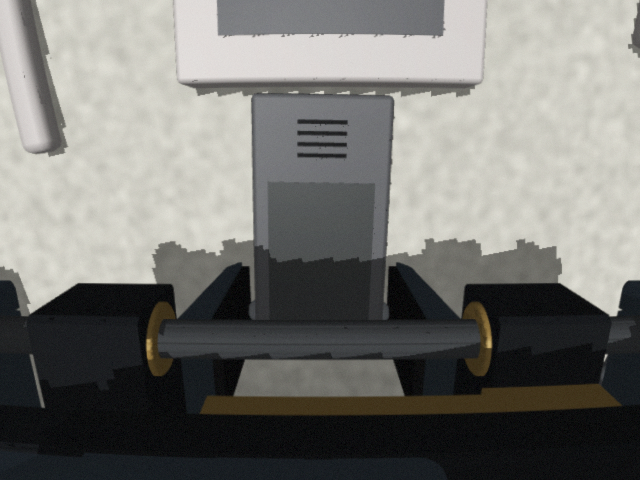

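The terminal's front end is at row 95 and the fence's top edge at row 82, so a few mm of gap remain. I'll measure it.

```bash
python3 - <<'E'
from h import *
from workcell import env
s=env.state(); f=env.grab_frame("wrist"); c=cam(f,s); u=np.array([.191,.982,0])
print([(p,z,round(float(cast(c,[p],z)[0]@u-s["ee_pos"]@u),1)) for p,z in [((323,82),18),((323,84),18),((323,95),16),((323,97),16),((250,305),8),((388,305),8)]])
v=np.array([-.982,.191,0]); print([cast(c,[p],z)[0]@v for p,z in [((177,82),18),((484,82),18),((253,95),16),((392,95),16)]])
g=cv2.cvtColor(f["frame"],cv2.COLOR_RGB2GRAY); print(g[74:104,323].tolist(), g[74:104,270].tolist())
E
```

```text
[((323, 82), 18, 88.4), ((323, 84), 18, 87.8), ((323, 95), 16, 84.2), ((323, 97), 16, 83.5), ((250, 305), 8, 0.2), ((388, 305), 8, 0.2)]
[np.float64(-502.7867274513059), np.float64(-612.1521510007768), np.float64(-529.5796322979814), np.float64(-579.5005557169402)]
[219, 216, 209, 198, 182, 172, 150, 122, 95, 84, 84, 83, 91, 111, 117, 114, 131, 200, 207, 192, 94, 89, 97, 107, 113, 122, 123, 124, 121, 121] [218, 220, 214, 205, 192, 174, 158, 136, 103, 83, 84, 83, 87, 102, 106, 110, 109, 108, 107, 74, 85, 96, 107, 117, 127, 125, 128, 125, 126, 126]
```

send_rows:
  motion:
    - {"tx": 0.003, "ty": 0, "tz": 0, "rx": 0, "ry": 0, "rz": 0, "gripper": 1}
    - {"tx": 0.003, "ty": 0, "tz": 0, "rx": 0, "ry": 0, "rz": 0, "gripper": 1}
    - {"tx": 0, "ty": 0, "tz": 0, "rx": 0, "ry": 0, "rz": 0, "gripper": 1}
    - {"tx": 0, "ty": 0, "tz": 0, "rx": 0, "ry": 0, "rz": 0, "gripper": 1}

```text
time_s: 6.52
ee_pos: [561.9, -12.6, 4.1]
ee_rot: [180.0, 0.0, 79.0]
force: [-0.3, -5.1, 5.0]
gripper_width: 58.1
gripper_force: 12.0
```

```bash
python3 - <<'E'
from h import *
from workcell import env
s=env.state(); f=env.grab_frame("wrist"); print(s["ee_pos"],s["force"])
g=cv2.cvtColor(f["frame"],cv2.COLOR_RGB2GRAY); print(g[74:110,323].tolist())
E
```

```text
[561.88791372 -12.63723021   4.1437212 ] [-0.3473613  -5.13789541  4.96265168]
[215, 215, 213, 216, 217, 214, 217, 216, 216, 213, 214, 205, 190, 175, 165, 138, 109, 84, 85, 78, 57, 87, 97, 107, 113, 120, 120, 122, 121, 119, 122, 122, 120, 119, 120, 120]
```

send_rows:
  motion:
    - {"tx": 0.001, "ty": 0, "tz": -0.022, "rx": 0, "ry": 0, "rz": 0, "gripper": 1}
    - {"tx": 0.001, "ty": 0, "tz": -0.022, "rx": 0, "ry": 0, "rz": 0, "gripper": 1}
    - {"tx": 0.007, "ty": 0, "tz": -0.02, "rx": 0, "ry": 0, "rz": 0, "gripper": 1}
    - {"tx": 0.007, "ty": 0, "tz": -0.02, "rx": 0, "ry": 0, "rz": 0, "gripper": 1}
    - {"tx": 0.012, "ty": 0, "tz": -0.017, "rx": 0, "ry": 0, "rz": 0, "gripper": 1}
    - {"tx": 0.012, "ty": 0, "tz": -0.017, "rx": 0, "ry": 0, "rz": 0, "gripper": 1}
    - {"tx": 0.017, "ty": 0, "tz": -0.012, "rx": 0, "ry": 0, "rz": 0, "gripper": 1}
    - {"tx": 0.017, "ty": 0, "tz": -0.012, "rx": 0, "ry": 0, "rz": 0, "gripper": 1}
    - {"tx": 0.02, "ty": 0, "tz": -0.007, "rx": 0, "ry": 0, "rz": 0, "gripper": 1}
    - {"tx": 0.02, "ty": 0, "tz": -0.007, "rx": 0, "ry": 0, "rz": 0, "gripper": 1}
    - {"tx": 0.022, "ty": 0, "tz": -0.001, "rx": 0, "ry": 0, "rz": 0, "gripper": 1}
    - {"tx": 0.016, "ty": 0, "tz": -0.001, "rx": 0, "ry": 0, "rz": 0, "gripper": 1}

```text
time_s: 8.07
ee_pos: [576.8, 62.9, 83.4]
ee_rot: [179.9, -0.1, 79.0]
force: [0.4, -0.3, 1.4]
gripper_width: 58.2
gripper_force: 12.0
```

send_rows:
  motion:
    - {"tx": 0, "ty": 0, "tz": 0, "rx": 0, "ry": 0, "rz": 0, "gripper": 1}
    - {"tx": 0, "ty": 0, "tz": 0, "rx": 0, "ry": 0, "rz": 0, "gripper": 1}

```text
time_s: 8.32
ee_pos: [576.7, 62.0, 83.3]
ee_rot: [179.9, -0.0, 79.0]
force: [-0.5, 0.8, 4.2]
gripper_width: 58.2
gripper_force: 12.0
```

```bash
python3 - <<'E'
from h import *
from workcell import env
f=env.grab_frame("scene")["frame"][100:340,180:500]; cv2.imwrite("pics/s4.png",cv2.resize(f,(800,600))[:,:,::-1])
E
```

```text
(no output)
```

View pics/s4.png

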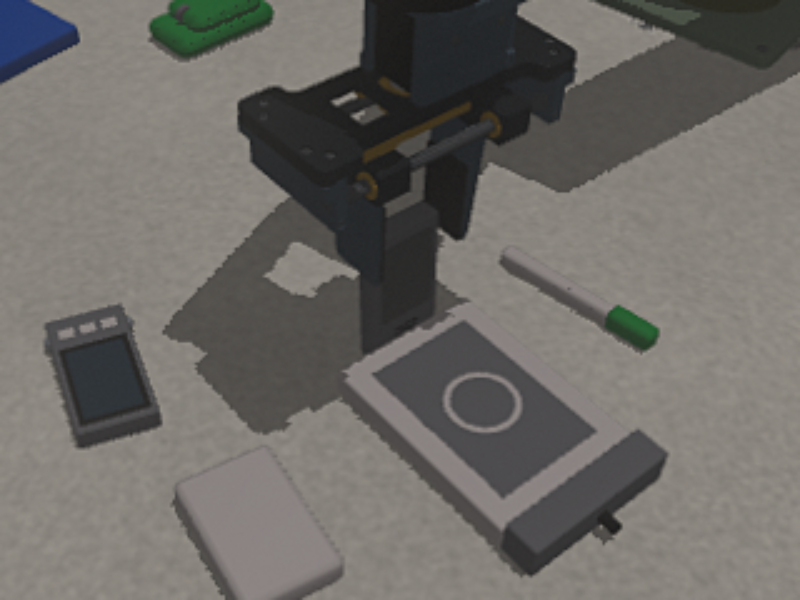

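The terminal stands upright against the pad edge at about (400,280) in the crop, and the spare is untouched. Next I'll tip it over the fence edge.

send_rows:
  motion:
    - {"tx": 0.0185, "ty": 0, "tz": -0.003, "rx": 0, "ry": 0, "rz": 0, "gripper": 1}
    - {"tx": 0.0185, "ty": 0, "tz": -0.003, "rx": 0, "ry": 0, "rz": 0, "gripper": 1}
    - {"tx": 0.02, "ty": 0, "tz": 0.002, "rx": 0, "ry": 0, "rz": 0, "gripper": 1}
    - {"tx": 0.02, "ty": 0, "tz": 0.003, "rx": 0, "ry": 0, "rz": 0, "gripper": 1}
    - {"tx": 0.019, "ty": 0.001, "tz": 0.008, "rx": 0, "ry": 0, "rz": 0, "gripper": 1}
    - {"tx": 0.019, "ty": 0.001, "tz": 0.008, "rx": 0, "ry": 0, "rz": 0, "gripper": 1}
    - {"tx": 0.016, "ty": 0.001, "tz": 0.014, "rx": 0, "ry": 0, "rz": 0, "gripper": 1}
    - {"tx": 0.016, "ty": 0.001, "tz": 0.014, "rx": 0, "ry": 0, "rz": 0, "gripper": 1}
    - {"tx": 0.01, "ty": 0.001, "tz": 0.014, "rx": 0, "ry": 0, "rz": 0, "gripper": 1}
    - {"tx": 0.01, "ty": 0.001, "tz": 0.014, "rx": 0, "ry": 0, "rz": 0, "gripper": 1}
    - {"tx": 0, "ty": 0, "tz": 0, "rx": 0, "ry": 0, "rz": 0, "gripper": 1}

```text
time_s: 9.75
ee_pos: [595.2, 143.5, 46.9]
ee_rot: [-180.0, -0.0, 79.0]
force: [-0.4, -1.0, -0.8]
gripper_width: 58.6
gripper_force: 12.0
```

```bash
python3 - <<'E'
from h import *
from workcell import env
f=env.grab_frame("scene")["frame"][100:340,180:500]; cv2.imwrite("pics/s5.png",cv2.resize(f,(800,600))[:,:,::-1])
E
```

```text
(no output)
```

View pics/s5.png

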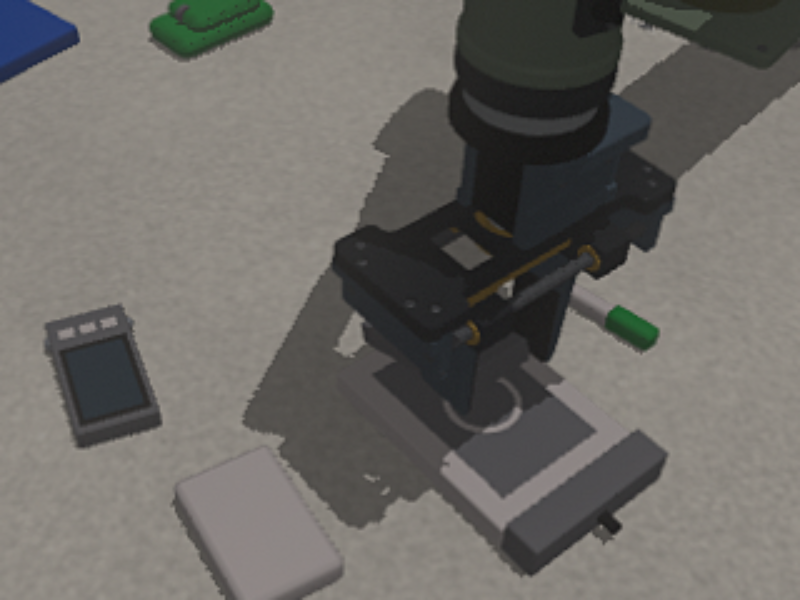

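The terminal is leaning behind the fingers, with its low end showing near (375,345) at the fence. I'll carry on rearward, then lower it.

send_rows:
  motion:
    - {"tx": 0.018, "ty": 0, "tz": 0.002, "rx": 0, "ry": 0, "rz": 0, "gripper": 1}
    - {"tx": 0.018, "ty": 0, "tz": 0.002, "rx": 0, "ry": 0, "rz": 0, "gripper": 1}
    - {"tx": 0.018, "ty": 0, "tz": 0.006, "rx": 0, "ry": 0, "rz": 0, "gripper": 1}
    - {"tx": 0.018, "ty": 0, "tz": 0.01, "rx": 0, "ry": 0, "rz": 0, "gripper": 1}
    - {"tx": 0, "ty": 0, "tz": 0.01, "rx": 0, "ry": 0, "rz": 0, "gripper": 1}
    - {"tx": 0, "ty": 0, "tz": 0.01, "rx": 0, "ry": 0, "rz": 0, "gripper": 1}
    - {"tx": 0, "ty": 0, "tz": 0.006, "rx": 0, "ry": 0, "rz": 0, "gripper": 1}
    - {"tx": 0, "ty": 0, "tz": 0.003, "rx": 0, "ry": 0, "rz": 0, "gripper": 1}
    - {"tx": 0, "ty": 0, "tz": 0, "rx": 0, "ry": 0, "rz": 0, "gripper": 1}

```text
time_s: 10.92
ee_pos: [601.9, 178.3, 22.9]
ee_rot: [-180.0, 0.0, 79.0]
force: [-0.7, 0.5, -0.3]
gripper_width: 58.2
gripper_force: 12.0
```

```bash
python3 - <<'E'
from h import *
from workcell import env
s=env.state();f=env.grab_frame("wrist"); cv2.imwrite("pics/w6.png",f["frame"][:,:,::-1])
print(s["ee_pos"],s["force"]); c=cam(f,s); u=np.array([.191,.982,0]);v=np.array([-.982,.191,0]);P=np.array([596.2,141.9,34])
print("expected centre, ends px",proj(c,[P,P-50*u-26*v,P-50*u+26*v]))
E
```

```text
[601.8517578  178.2640927   22.93277602] [-0.66234224  0.46960867 -0.25982832]
expected centre, ends px [[324.28247705 390.99560451]
 [379.04265205 481.25824992]
 [268.64481686 481.37099743]]
```

View pics/w6.png

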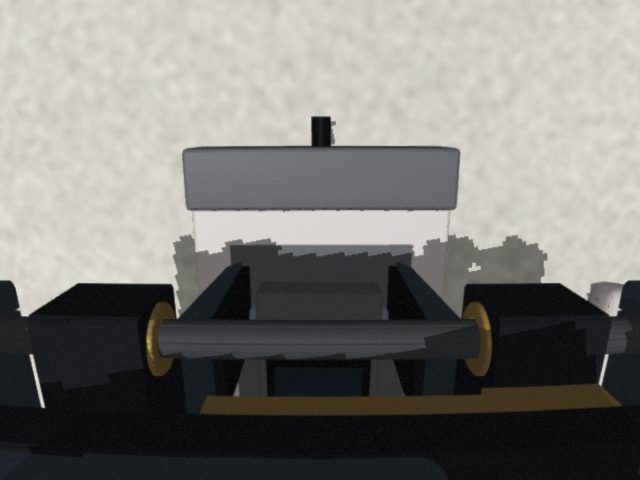

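The terminal is screen up between the fingers: its dark screen is at (320,380) and its rear end at row 283, square to the bar. I'll release it and retreat.

send_rows:
  motion:
    - {"tx": 0, "ty": 0, "tz": 0.001, "rx": 0, "ry": 0, "rz": 0, "gripper": 0.1}
    - {"tx": 0, "ty": 0, "tz": 0, "rx": 0, "ry": 0, "rz": 0, "gripper": -0.7}
    - {"tx": 0, "ty": 0, "tz": 0, "rx": 0, "ry": 0, "rz": 0, "gripper": -0.7}
    - {"tx": 0, "ty": 0, "tz": 0, "rx": 0, "ry": 0, "rz": 0, "gripper": -0.7}
    - {"tx": 0, "ty": 0, "tz": -0.04, "rx": 0, "ry": 0, "rz": 0, "gripper": -0.7}
    - {"tx": 0, "ty": 0, "tz": -0.1, "rx": 0, "ry": 0, "rz": 0, "gripper": -0.7}
    - {"tx": -0.1, "ty": 0, "tz": -0.06, "rx": 0, "ry": 0, "rz": 0, "gripper": -0.7}
    - {"tx": -0.12, "ty": 0, "tz": 0, "rx": 0, "ry": 0, "rz": 0, "gripper": -0.7}
    - {"tx": -0.12, "ty": 0, "tz": 0, "rx": 0, "ry": 0, "rz": 0, "gripper": -0.7}
    - {"tx": 0, "ty": 0, "tz": 0, "rx": 0, "ry": 0, "rz": 0, "gripper": -0.7}

```text
time_s: 12.22
ee_pos: [568.7, 8.2, 122.7]
ee_rot: [-180.0, 0.0, 78.7]
force: [-1.2, 0.1, -0.6]
gripper_width: 77.6
gripper_force: 0.0
```

```bash
python3 - <<'E'
from h import *
from workcell import env
s=env.state();f=env.grab_frame("wrist"); cv2.imwrite("pics/w7.png",f["frame"][:,:,::-1])
c=cam(f,s); u=np.array([.191,.982,0]);v=np.array([-.982,.191,0]);P=np.array([596.2,141.9,34])
print(s["time_s"],"target corners px",proj(c,[P-50*u-26*v,P-50*u+26*v,P+50*u+26*v,P+50*u-26*v]).round())
E
```

```text
12.225 target corners px [[367. 106.]
 [278. 106.]
 [275. -76.]
 [368. -77.]]
```

View pics/w7.png

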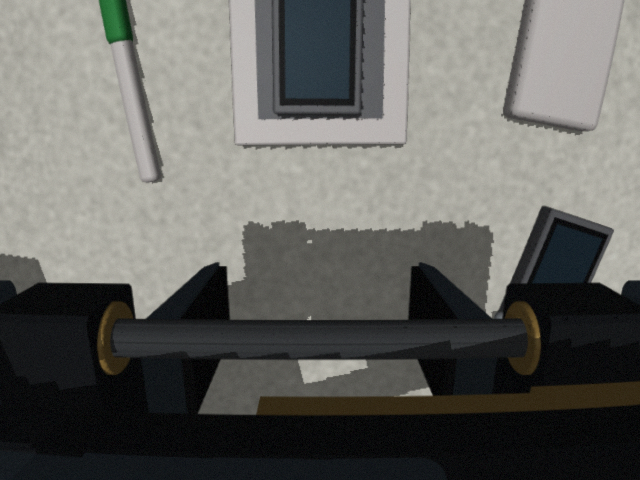

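The terminal lies screen up and square on the pad. Its front end is at rows 107–115 and columns 273–363, within about 3 mm of the target corners, and the gripper is clear of it.

```bash
python3 -c "
from workcell import env
print(env.job_done())"
```

```text
the job is handed in; nothing more can be done
None
```

I handed the job in at about 12 s of the 45 s allowed: the terminal lies screen up, released and square on the pad, within about 3 mm of the middle in the last picture, and the spare was not touched; the hand-in returned no verdict.

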